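# Find the full tea tin by its weight

### The arm

A 7-joint arm with a two-finger parallel gripper is mounted at the origin on a cart in front of the work surface, level with it; the furniture and walls round the work are solid. World frame = base frame: x ahead of the robot, y to its left, z up, the work surface at z = 0. Lengths are in m, angles in rad, forces in N, time in s.
With the tool pointing down it reaches from about 0.425 to 0.825 m from the base axis. Payload 3.6 kg.
Tool frame: the origin (TCP) lies where the fingers leave the gripper's body, on its centre line; the fingertips stand 73 mm ahead of it and the grasp point (between the pads) lies 54 mm ahead of it; z points along the fingers, y is the line along which they close (so a half turn about z gives the same grasp; the last joint's range is limited). The gripper opens to 85 mm and grips with 20 to 120 N. Pads are 22 mm wide; open, the fingers measure 114 mm over their backs; the gripper's body (76 mm by 85 mm) begins 54 mm behind the grasp point. The pads swing forward as they close: fully open they stand 13 mm farther back than shut.
Start: joints at [-1.161, 0.615, -0.013, 1.423, 0.008, 1.103, -0.04], TCP at [0.274, 0.589, 0.304] pointing down, gripper open.
Joint ranges: [-3.12, 3.12], [-0.3, 2.06], [-1.34, 1.32], [0.26, 2.42], [-1.36, 4.5], [0.01, 1.98], [-2.84, 2.84]. Speed limits (rad/s): [2.79, 2.79, 3.14, 3.14, 3.14, 3.14, 3.14].

### API

Orientations are given as a rotation vector (axis times angle).
In Python, from station import status, capture, ticket gives the robot as it stands.
- The arm moves only by the tool move_arm, never from a script. Its argument "series" is a list of rows, each a list of 5 numbers: the shift along the tool's x, y, z in cm, then the turn about the tool's z in units of 5 degrees (1.0 is 5 degrees), then the finger opening in cm, from 0 to 8.54. In form: [[tx, ty, tz, spin, hand], ...]. A call has 1 to 20 rows; each row is the pose to reach, as a shift and turn from the pose commanded when the call began, along the tool's axes at that moment; what a row does not reach only later rows make up. A row lasts 1/10 s, in which the tool goes at most 50 mm and 8.59 degrees, less where a joint would pass 70% of its speed; a pose out of reach is approached as far as the arm can. A call with a gripper value outside its range is refused whole. The fingers move at their own pace and stop on an object; the grip force is fixed at half the most. Time passes only in rows, so rows that repeat a pose let the fingers close. It gives the time, the measured TCP pose, the force, the opening and the grip force at its end, in the units of the state.
- status.get_obs(): the state, without advancing time (a new reading comes with each control period).
- capture(name): name is "scene" or "top" or "wrist"; returns a dict with "image" (480x640x3 uint8, blue, green, red), "range_z" (480x640 float32, m along the optical axis (not along the pixel's ray), 0 where there is no reading), "fx", "fy", "cx", "cy" (pixels), "k1" (the pictures are not rectified: a ray, as slopes to the right and down, at radius r is drawn at 1 + k1 r^2 times it, then the intrinsics apply), "view" (4x4, takes a point from world to camera coordinates). Camera axes: x right, y down, z forward; pixel columns grow to the right and rows downward; lengths in m; the calibration is good to about 2 mm. A picture is of the moment at which its call begins.
- ticket.sign_off(): hands the job in; it is judged then, once.
The state is a dict: "time": time; "qpos": joint angles; "joint_vel": joint speeds; "effort": joint torques, N m; "position": TCP position; "eef_rot": TCP orientation; "ft_force": force on the tool from outside, world axes, zero at the start; "ft_torque": the same for the moment, N m; "grip_width": finger opening in m; "gripper_force": force on a finger pad.
Only numpy, scipy, OpenCV 4.12 (cv2) and the standard library are available. Lean on these libraries where they do the work, as an engineer would, in place of code of your own. Each camera call takes 0.05 s, during which the arm holds its last target. There are 200 camera calls.

### The job

One of the three identical closed tea tins is still full and the other two are nearly empty; tell by lifting them which is which. Stand the two nearly empty ones upright, fully down in the wells of the wooden refill caddy, and finish with the full one in your grip, held up still and upright, its foot a good 15 cm above the worktop for me to take: you finish while still holding it there. Keep the tins upright, do not drop them, and leave the lemon, garlic, shaker and spice jar as they stand.

Things in the scene. Friction and masses are not known exactly. Their poses are not given: they have to be found in the camera images.
- tin_a: one of three identical closed round tins of plain metal with a slip lid (part of it, not to be opened), standing farthest left. 62 mm in diameter, 110 mm tall; origin at the centre of its underside, z up. Nearly empty it weighs 0.12 to 0.20 kg with its contents, full 0.34 to 0.50 kg; any of the three may be the full one, and nothing outside shows it
- tin_b: one of three identical closed round tins of plain metal with a slip lid (part of it, not to be opened), standing between tin_a and the caddy. 62 mm in diameter, 110 mm tall; origin at the centre of its underside, z up. Nearly empty it weighs 0.12 to 0.20 kg with its contents, full 0.34 to 0.50 kg; any of the three may be the full one, and nothing outside shows it
- tin_c: one of three identical closed round tins of plain metal with a slip lid (part of it, not to be opened), the rightmost, right of the caddy. 62 mm in diameter, 110 mm tall; origin at the centre of its underside, z up. Nearly empty it weighs 0.12 to 0.20 kg with its contents, full 0.34 to 0.50 kg; any of the three may be the full one, and nothing outside shows it
- caddy: refill caddy: low pale wooden carrier between the tins, does not shift; 96 (x) by 184 (y) by 40 mm tall, a wire bail 23 mm beyond each short end (top 43 mm). Two round wells along its y axis, centres 92 mm apart, 72 mm in diameter, mouth countersunk by 4 mm at 45 deg, flat floor 12 mm above the worktop. Origin at the centre of its underside, z up
- well_1 (a point): centre of the floor of the caddy's well on its +y side (12 mm above the worktop, 28 mm below the mouth)
- well_2 (a point): centre of the floor of the caddy's well on its -y side (as well_1)
- cupboard_edge (a point): middle of the lower front edge of the fixed wall cupboards; they run along y from 0.5 m left to over 1 m right of it and are solid from there back and up: keep the arm's elbow and forearm out of them (level straight moves in front of the edge are safe, wide joint swings may not be)
- lemon: bystander: loose yellow lemon, 72x57x58 mm, origin at the centre of its underside
- garlic: bystander: loose garlic bulb, 53x52x52 mm, origin at the centre of its underside
- salt_shaker: bystander: loose glass shaker with a metal top, 44x44x90 mm, origin at the centre of its underside
- spice_jar: bystander: loose glass spice jar with a screw cap, 42x42x96 mm, origin at the centre of its underside
Not all that is in view belongs to the job. What is shaped like the tin_a but blue or green is not meant.

How it is judged:
At the end, for the whole second after the job is handed in: Full tin gripped, its foot over 12 cm up, within 0.15 rad of upright, under 4 cm/s, clear of the caddy; the other two let go, at rest in the two wells: within 7 mm of centre, 5 mm of the floor, 0.06 rad of upright, each pressing on the caddy with under 2.65 N (so neither is the full one) (((height (world z) of tin_a above 0.12 m and angle between tin_a's own z axis and vertical below 0.15 rad and linear speed of tin_a below 0.04 m/s and contact force between tin_a and the fingers above 3 N and contact force between tin_a and caddy below 0.05 N and (horizontal distance between tin_b and well_1 below 0.007 m or horizontal distance between tin_b and well_2 below 0.007 m) and z of tin_b in the frame of caddy between 0.007 and 0.017 m and angle between each of tin_b, tin_c's own z axis and vertical below 0.06 rad and linear speed of each of tin_b, tin_c below 0.03 m/s and contact force between tin_b and caddy between 0.8 and 2.65 N and contact force between each of tin_b, tin_c and the arm below 0.1 N and contact force between each of tin_b, tin_c and the fingers below 0.1 N and (horizontal distance between tin_c and well_1 below 0.007 m or horizontal distance between tin_c and well_2 below 0.007 m) and z of tin_c in the frame of caddy between 0.007 and 0.017 m and contact force between tin_c and caddy between 0.8 and 2.65 N) or (height (world z) of tin_b above 0.12 m and angle between tin_b's own z axis and vertical below 0.15 rad and linear speed of tin_b below 0.04 m/s and contact force between tin_b and the fingers above 3 N and contact force between tin_b and caddy below 0.05 N and (horizontal distance between tin_a and well_1 below 0.007 m or horizontal distance between tin_a and well_2 below 0.007 m) and z of tin_a in the frame of caddy between 0.007 and 0.017 m and angle between each of tin_a, tin_c's own z axis and vertical below 0.06 rad and linear speed of each of tin_a, tin_c below 0.03 m/s and contact force between tin_a and caddy between 0.8 and 2.65 N and contact force between each of tin_a, tin_c and the arm below 0.1 N and contact force between each of tin_a, tin_c and the fingers below 0.1 N and (horizontal distance between tin_c and well_1 below 0.007 m or horizontal distance between tin_c and well_2 below 0.007 m) and z of tin_c in the frame of caddy between 0.007 and 0.017 m and contact force between tin_c and caddy between 0.8 and 2.65 N) or (height (world z) of tin_c above 0.12 m and angle between tin_c's own z axis and vertical below 0.15 rad and linear speed of tin_c below 0.04 m/s and contact force between tin_c and the fingers above 3 N and contact force between tin_c and caddy below 0.05 N and (horizontal distance between tin_a and well_1 below 0.007 m or horizontal distance between tin_a and well_2 below 0.007 m) and z of tin_a in the frame of caddy between 0.007 and 0.017 m and angle between each of tin_a, tin_b's own z axis and vertical below 0.06 rad and linear speed of each of tin_a, tin_b below 0.03 m/s and contact force between tin_a and caddy between 0.8 and 2.65 N and contact force between each of tin_a, tin_b and the arm below 0.1 N and contact force between each of tin_a, tin_b and the fingers below 0.1 N and (horizontal distance between tin_b and well_1 below 0.007 m or horizontal distance between tin_b and well_2 below 0.007 m) and z of tin_b in the frame of caddy between 0.007 and 0.017 m and contact force between tin_b and caddy between 0.8 and 2.65 N))); the arm keeps its last pose, push and grip.
It fails at once if a tin is tipped by more than 0.5 rad (angle between any of tin_a, tin_b, tin_c's own z axis and vertical above 0.5 rad).
It fails at once if a tin is dropped (moves faster than 0.6 m/s with no finger on it) ((linear speed of tin_a above 0.6 m/s and contact force between tin_a and the fingers below 0.05 N) or (linear speed of tin_b above 0.6 m/s and contact force between tin_b and the fingers below 0.05 N) or (linear speed of tin_c above 0.6 m/s and contact force between tin_c and the fingers below 0.05 N)).
It fails at once if a bystander is shifted by more than 3 cm or knocked over (distance of any of lemon, garlic, salt_shaker, spice_jar from where it was at the start of the episode above 0.03 m or angle between any of salt_shaker, spice_jar's own z axis and vertical above 0.5 rad).
It also fails if it takes over 69 s, if anything falls off the work surface, if the arm or the gripper's body presses on something with over 40 N, if the wrist force passes 120 N, or if a joint passes its speed limit or range.

## Working session

There is one attempt and no reset: what is moved stays moved. The work goes in short steps, Python scripts to look and compute and a tool call to move; the robot and the scene stay as the last step left them, time stands still between calls to the robot, and variables do not carry over. Pictures are saved under pics/ and viewed, at most 10 in all, crops included, and the job is handed in when it is done.

Besides the shell and the picture viewer there is one more tool, called after ">>>" by a JSON object that holds its "fn" and its "kwargs", one argument or row to a line. move_arm: Moves the arm, as the interface text tells. Its arguments: {"type":"object","properties":{"series":{"type":"array"}},"required":["series"]}

```bash
mkdir -p pics; ls; cat > h.py <<'E'
import numpy as np, cv2
from station import status, capture, ticket
def load(n):
    d=capture(n); np.savez(f'/tmp/{n}.npz',**d); return d
def pts(d):
    h,w=d['range_z'].shape; u,v=np.meshgrid(np.arange(w),np.arange(h))
    K=np.array([[d['fx'],0,d['cx']],[0,d['fy'],d['cy']],[0,0,1.]])
    p=cv2.undistortPoints(np.stack([u,v],-1).reshape(-1,1,2).astype(float),K,np.array([float(d['k1']),0,0,0])).reshape(h,w,2)
    z=d['range_z'][...,None]; c=np.concatenate([p*z,z],-1)
    V=np.linalg.inv(d['view']); return c@V[:3,:3].T+V[:3,3]
E
python3 - <<'E'
from h import *
for n in('scene','top'):
    d=load(n); cv2.imwrite(f'pics/{n}0.png',d['image']); print(n,np.linalg.inv(d['view'])[:3,3],d['k1'],d['fx'])
o=status.get_obs(); print(o)
E
```

```text
pics
scene [-0.34208896 -0.96582712  0.93315573] -0.06928800673794835 561.1480046345953
top [-0.49376643 -0.22220155  1.60948764] 0.029488226880196727 549.9927666454128
{'time': 0.1, 'qpos': array([-1.16150846,  0.61585904, -0.01266862,  1.42475875,  0.00807493,
        1.10337716, -0.0404011 ]), 'joint_vel': array([ 0.00034802, -0.00038788,  0.00044384, -0.00292333,  0.00114078,
       -0.00024824, -0.00070796]), 'effort': array([ 1.66745915e-03, -4.70387757e+01,  2.60339063e-01, -1.71570325e+01,
        1.00901953e-02,  5.86780807e-03, -8.42389795e-06]), 'position': array([0.27412081, 0.58879783, 0.30282324]), 'eef_rot': array([-0.67886805, -3.06682144,  0.00360146]), 'ft_force': array([0.85664564, 0.37815346, 0.07551902]), 'ft_torque': array([0.02415048, 0.02605654, 0.02689747]), 'gripper_force': 0.0, 'grip_width': 0.08535438110720556}
```

View pics/scene0.png

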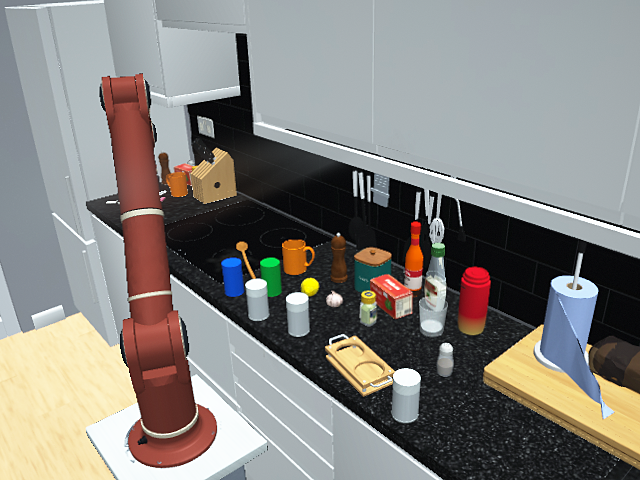

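View pics/top0.png

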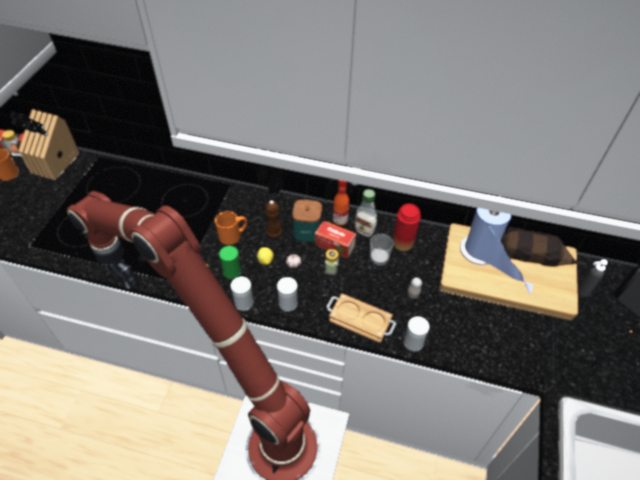

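The scene view shows the tins at about (257,299), (298,314) and (406,395), with the caddy at (360,362). In the top view the tins are at (241,293), (288,294) and (417,333), with the caddy at (361,316). Bystanders and the cupboard edge lie behind them.

```bash
python3 - <<'E'
from h import *
S=dict(scene=[(257,299),(298,314),(406,395),(360,362)],top=[(241,293),(288,294),(417,333),(361,316)])
for n in S:
    d=dict(np.load(f'/tmp/{n}.npz')); P=pts(d); hs=cv2.cvtColor(d['image'],cv2.COLOR_BGR2HSV)
    for i,(u,v) in enumerate(S[n]):
        m=np.zeros(P.shape[:2],bool)
        w=30 if i<3 else 48
        m[max(v-w,0):v+w,u-w:u+w]=1
        zl,zh=(.104,.118) if i<3 else (.034,.046)
        m&=(P[...,2]>zl)&(P[...,2]<zh)&(d['range_z']>0)
        if i==3: m&=(hs[...,1]>60)&(hs[...,0]<30)
        nn,lab,st,_=cv2.connectedComponentsWithStats(m.astype(np.uint8))
        k=1+np.argmax(st[1:,4]); q=P[lab==k] if i<3 else P[m]
        r=cv2.minAreaRect(q[:,:2].astype(np.float32)*1000)
        c,rad=cv2.minEnclosingCircle(q[:,:2].astype(np.float32)*1000)
        print(n,i,len(q),'z',q[:,2].mean().round(4),'circ',np.round(c,1),round(rad,1),'rect',np.round(r[0],1),np.round(r[1],1),round(r[2],1))
    # other objects overview: objects above table in the work area
    m=(P[...,2]>.02)&(P[...,2]<.4)&(d['range_z']>0)&(P[...,0]>.3)&(P[...,0]<1.1)&(np.abs(P[...,1])<.6)
    nn,lab,st,ce=cv2.connectedComponentsWithStats(m.astype(np.uint8))
    for k in range(1,nn):
        if st[k,4]>40:
            q=P[lab==k]; print('  px',ce[k].round(),q.min(0).round(3),q.max(0).round(3))
# cupboard edge
d=dict(np.load('/tmp/top.npz'));P=pts(d)
for u,v in((180,142),(350,165),(500,195)): print(P[v,u].round(3))
E
```

```text
scene 0 193 z 0.109 circ [423.5 281.6] 34.4 rect [426.3 279.6] [64.7 58.6] 83.0
scene 1 227 z 0.1085 circ [466.3 132.4] 34.5 rect [466.4 132.6] [65.9 59.5] 51.7
scene 2 439 z 0.1092 circ [ 437.2 -307.4] 33.7 rect [ 436.4 -308.1] [64.  61.9] 35.2
scene 3 1044 z 0.0396 circ [ 467.5 -127.3] 110.0 rect [ 464.9 -128.4] [216.7 100.4] 79.7
  px [377. 155.] [0.923 0.045 0.375] [0.978 0.594 0.4  ]
  px [488. 280.] [ 0.619 -0.6    0.02 ] [0.984 0.6   0.375]
  px [543. 203.] [ 0.926 -0.551  0.375] [0.979 0.073 0.4  ]
  px [295. 255.] [0.643 0.365 0.02 ] [0.733 0.482 0.103]
  px [232. 274.] [0.417 0.412 0.021] [0.482 0.486 0.114]
  px [263. 286.] [0.395 0.244 0.02 ] [0.57  0.396 0.115]
  px [300. 305.] [0.433 0.099 0.02 ] [0.647 0.289 0.113]
  px [333. 298.] [0.607 0.139 0.02 ] [0.654 0.185 0.05 ]
  px [381. 375.] [ 0.402 -0.342  0.02 ] [ 0.533 -0.005  0.114]
  px [445. 357.] [ 0.6   -0.298  0.02 ] [ 0.636 -0.26   0.094]
top 0 238 z 0.1107 circ [430.  280.2] 33.6 rect [431.  280.2] [64.2 58.7] 7.0
top 1 245 z 0.1103 circ [469.8 129.1] 33.4 rect [468.8 129.2] [61.2 61.1] 49.7
top 2 283 z 0.1108 c
[... 279 characters left out ...]
 [ 0.839 -0.598  0.195] [ 0.99  -0.105  0.338]
  px [273. 218.] [0.73  0.248 0.02 ] [0.781 0.302 0.179]
  px [228. 226.] [0.645 0.371 0.02 ] [0.734 0.476 0.111]
  px [229. 260.] [0.508 0.333 0.02 ] [0.578 0.396 0.12 ]
  px [265. 255.] [0.587 0.234 0.021] [0.651 0.289 0.067]
  px [294. 260.] [0.608 0.136 0.02 ] [0.656 0.184 0.052]
  px [241. 292.] [0.397 0.249 0.021] [0.464 0.31  0.122]
  px [287. 292.] [0.437 0.099 0.02 ] [0.502 0.162 0.119]
  px [415. 287.] [ 0.601 -0.298  0.02 ] [ 0.637 -0.257  0.095]
  px [361. 316.] [ 0.405 -0.239  0.02 ] [ 0.539 -0.01   0.053]
  px [417. 332.] [ 0.405 -0.34   0.02 ] [ 0.473 -0.278  0.121]
[0.629 0.505 0.499]
[ 0.648 -0.015  0.525]
[ 0.649 -0.435  0.522]
```

```bash
cat >> h.py <<'E'
from scipy.spatial.transform import Rotation as Ro
def shift(t,o=None):
    o=o or status.get_obs(); R=Ro.from_rotvec(o['eef_rot']).as_matrix()
    print('shift cm',(R.T@(np.array(t)-o['position'])*100).round(2),'tool y deg',np.degrees(np.arctan2(R[1,1],R[0,1])).round(2),'tilt',R[:,2].round(4),'pos',o['position'].round(4),'t',o['time'],'F',o['ft_force'].round(2))
E
python3 -c "
from h import *
shift([.44,-.12,.303]); shift([.467,-.125,.303])"
```

```text
shift cm [-44.95 -57.26   0.12] tool y deg 65.04 tilt [-0.001  -0.0021 -1.    ] pos [0.2741 0.5888 0.3028] t 0.1 F [0.86 0.38 0.08]
shift cm [-47.61 -56.57   0.11] tool y deg 65.04 tilt [-0.001  -0.0021 -1.    ] pos [0.2741 0.5888 0.3028] t 0.1 F [0.86 0.38 0.08]
```

>>> {"fn": "move_arm", "kwargs": {
  "series": [
    [-3,-2.3,0,0.8,8.54],
    [-6,-4.6,0,1.6,8.54],
    [-9,-7,0,2.4,8.54],
    [-12,-9.3,0,3.2,8.54],
    [-15,-11.6,0,4,8.54],
    [-18,-14,0,4.8,8.54],
    [-21,-16.3,0,5.6,8.54],
    [-24,-18.6,0,6.4,8.54],
    [-27,-21,0,7.2,8.54],
    [-30,-23.3,0,8,8.54],
    [-32,-27,0,8.8,8.54],
    [-34,-30.5,0,9.6,8.54],
    [-36,-34,0,10.4,8.54],
    [-38,-37.5,0,11.2,8.54],
    [-40,-41,0,12,8.54],
    [-41.5,-44.5,0,12.8,8.54],
    [-43,-48,0,13.6,8.54],
    [-45,-51.5,0,14.4,8.54],
    [-46.8,-55,0,15.1,8.54],
    [-47.6,-56.6,0,15.1,8.54]
  ]
}}

```text
time: 2.1
position: [0.4662, -0.1289, 0.3039]
eef_rot: [2.42, 2.0, -0.003]
ft_force: [-0.3, 0.7, 0.5]
grip_width: 0.0856
gripper_force: 0.0
```

>>> {"fn": "move_arm", "kwargs": {
  "series": [
    [0,0,0,0,8.54],
    [0,0,0,0,8.54],
    [0,0,0,0,8.54]
  ]
}}

```text
time: 2.4
position: [0.467, -0.1229, 0.3036]
eef_rot: [-2.41, -2.012, -0.0]
ft_force: [0.5, -0.2, -0.4]
grip_width: 0.0856
gripper_force: 0.0
```

```bash
python3 -c "
from h import *
d=load('wrist'); cv2.imwrite('pics/w1.png',d['image']); shift([.43,.281,.303])
print(np.linalg.inv(d['view']).round(3))"
```

```text
shift cm [ 39.08 -10.86   0.12] tool y deg -10.28 tilt [-7.0e-04  1.2e-03 -1.0e+00] pos [ 0.4671 -0.1229  0.3037] t 2.45 F [-0.04 -0.67 -0.03]
[[ 0.984 -0.169 -0.058  0.482]
 [-0.179 -0.932 -0.316 -0.041]
 [-0.001  0.322 -0.947  0.373]
 [ 0.     0.     0.     1.   ]]
```

View pics/w1.png

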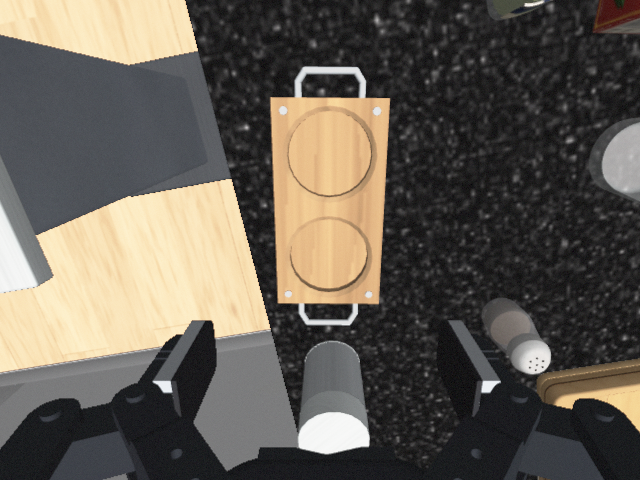

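The wrist view shows the caddy from (270,97) to (380,303), its wells at (330,152) and (329,255), and tin C's lid at (334,433).

```bash
cat >> h.py <<'E'
def ray(d,uv,z):
    K=np.array([[d['fx'],0,d['cx']],[0,d['fy'],d['cy']],[0,0,1.]])
    p=cv2.undistortPoints(np.array(uv,float).reshape(-1,1,2),K,np.array([float(d['k1']),0,0,0])).reshape(-1,2)
    V=np.linalg.inv(d['view']); r=np.c_[p,np.ones(len(p))]@V[:3,:3].T; o=V[:3,3]
    return o+r*((z-o[2])/r[:,2])[:,None]
E
python3 - <<'E'
from h import *
d=dict(np.load('/tmp/wrist.npz')); P=pts(d); hs=cv2.cvtColor(d['image'],cv2.COLOR_BGR2HSV)
m=((hs[...,1]>50)&(hs[...,0]<30)&(hs[...,2]>90)).astype(np.uint8); m[:,:262]=0; m[:,400:]=0; m[320:]=0
cs,_=cv2.findContours(m,0,1); c=max(cs,key=cv2.contourArea)
q=ray(d,c.reshape(-1,2),.04)[:,:2].astype(np.float32)*1000
print('rect',cv2.minAreaRect(q), 'depth z top',np.median(P[200:210,290:370,2]),'floor',np.median(P[140:165,315:345,2]),np.median(P[245:265,315:345,2]))
# well floor centroid from depth
for (v0,v1) in((100,205),(208,300)):
    f=np.zeros_like(m); f[v0:v1,275:385]=1
    f&=(np.abs(P[...,2]-.012)<.012).astype(np.uint8)
    nn,lab,st,ce=cv2.connectedComponentsWithStats(f); k=1+np.argmax(st[1:,4]); w=P[lab==k][:,:2].astype(np.float32)
    print(st[k],cv2.fitEllipse(w*1000))
# tin C lid
g=((hs[...,1]<40)&(hs[...,2]>215)).astype(np.uint8); g[:400]=0; g[:,:290]=0; g[:,380:]=0; g[445:]=0
cs,_=cv2.findContours(g,0,1); c=max(cs,key=cv2.contourArea).reshape(-1,2); c=c[c[:,1]<443]
q=ray(d,c,.11)[:,:2]*1000
from scipy.optimize import least_squares
r=least_squares(lambda p:np.hypot(*(q-p).T)-31,q.mean(0),loss='soft_l1'); print('C',r.x,np.abs(r.fun).mean(),len(q))
E
```

```text
rect ((469.5995788574219, -121.5370101928711), (184.63604736328125, 96.9778060913086), 79.38502502441406) depth z top 0.039353385585840533 floor 0.01142943930105858 0.011330158279206609
[ 288  111   83   84 5424] ((478.46234130859375, -77.40425872802734), (61.163700103759766, 61.206722259521484), 90.21788024902344)
[ 291  219   76   69 4070] ((460.4631652832031, -173.07681274414062), (59.2247314453125, 61.189517974853516), 77.8649673461914)
C [ 440.02549649 -307.40910773] 0.4299565306459085 96
```

>>> {"fn": "move_arm", "kwargs": {
  "series": [
    [2,-0.5,0,0,8.54],
    [6,-1.5,0,0,8.54],
    [10,-2.6,0,0,8.54],
    [14,-3.6,0,0,8.54],
    [18,-4.7,0,0,8.54],
    [22,-5.7,0,0,8.54],
    [26,-6.8,0,0,8.54],
    [30,-7.8,0,0,8.54],
    [34,-8.8,0,0,8.54],
    [38,-9.9,0,0,8.54],
    [42,-10.9,0,0,8.54],
    [45,-11.7,0,0,8.54],
    [46.9,-12.2,0,0,8.54],
    [46.9,-12.2,0,0,8.54],
    [46.9,-12.2,0,0,8.54],
    [46.9,-12.2,0,0,8.54]
  ]
}}

```text
time: 4.05
position: [0.4323, 0.357, 0.304]
eef_rot: [2.416, 2.007, -0.001]
ft_force: [0.3, -0.9, 0.1]
grip_width: 0.0855
gripper_force: 0.0
```

```bash
cat >> h.py <<'E'
from scipy.optimize import least_squares
def lid(d,xy,z=.11):
    V=d['view']; hs=cv2.cvtColor(d['image'],cv2.COLOR_BGR2HSV)
    g=((hs[...,1]<40)&(hs[...,2]>215)).astype(np.uint8)
    P=pts(d); g&=((np.hypot(P[...,0]-xy[0],P[...,1]-xy[1])<.045)&(np.abs(P[...,2]-z)<.012)).astype(np.uint8)
    cs,_=cv2.findContours(g,0,1); c=max(cs,key=cv2.contourArea).reshape(-1,2)
    q=ray(d,c,z)[:,:2]*1000
    r=least_squares(lambda p:np.hypot(*(q-p).T)-31,np.array(xy)*1000,loss='soft_l1'); print('lid',r.x.round(1),'res',np.abs(r.fun).mean().round(2),len(q)); return r.x/1000
E
python3 -c "
from h import *
d=load('wrist'); cv2.imwrite('pics/w2.png',d['image'])
for xy in ((.4305,.2802),(.4693,.1291)):
    try: lid(d,xy)
    except Exception as e: print(e)
shift([.4305,.2802,.134])"
```

```text
lid [431.5 281. ] res 0.77 210
lid [469.8 133.6] res 8.72 125
shift cm [-7.56  1.21 17.02] tool y deg -10.6 tilt [ 1.e-04 -8.e-04 -1.e+00] pos [0.4326 0.3569 0.3041] t 4.1 F [-0.37  0.3   0.37]
```

View pics/w2.png

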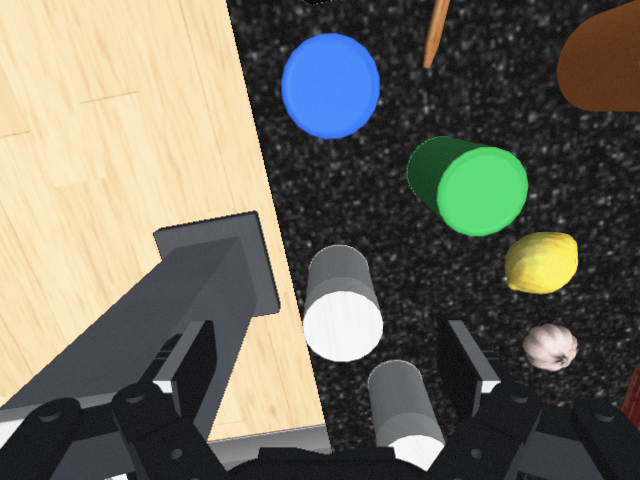

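Tin A's lid is at (343,325), with nothing near the finger paths. Grasp A.

>>> {"fn": "move_arm", "kwargs": {
  "series": [
    [-2.5,0.4,0,0,8.54],
    [-5,0.9,0,0,8.54],
    [-7,1.2,1,0,8.54],
    [-7.5,1.3,4,0,8.54],
    [-7.5,1.3,7,0,8.54],
    [-7.5,1.3,10,0,8.54],
    [-7.5,1.3,12.5,0,8.54],
    [-7.5,1.3,14.5,0,8.54],
    [-7.5,1.3,16,0,8.54],
    [-7.5,1.3,17,0,8.54],
    [-7.5,1.3,17,0,8.54],
    [-7.5,1.3,17,0,8.54],
    [-7.5,1.3,17,0,4],
    [-7.5,1.3,17,0,4],
    [-7.5,1.3,17,0,4],
    [-7.5,1.3,17,0,4],
    [-7.5,1.3,17,0,4],
    [-7.5,1.3,17,0,4],
    [-7.5,1.3,17,0,4],
    [-7.5,1.3,17,0,4]
  ]
}}

```text
time: 6.1
position: [0.4316, 0.2827, 0.1352]
eef_rot: [-2.415, -2.01, -0.003]
ft_force: [-2.1, -0.6, 5.1]
grip_width: 0.0612
gripper_force: 64.3
```

>>> {"fn": "move_arm", "kwargs": {
  "series": [
    [0,0,-1,0,4],
    [0,0,-3,0,4],
    [0,0,-5.5,0,4],
    [0,0,-8,0,4],
    [0,0,-10.5,0,4],
    [0,0,-13,0,4],
    [0,0,-15,0,4],
    [0,0,-16,0,4],
    [0,0,-16,0,4],
    [0,0,-16,0,4],
    [0,0,-16,0,4],
    [0,0,-16,0,4]
  ]
}}

```text
time: 7.3
position: [0.4309, 0.2822, 0.2928]
eef_rot: [-2.415, -2.009, 0.004]
ft_force: [1.1, -1.1, -4.8]
grip_width: 0.0607
gripper_force: 66.2
```

```bash
python3 -c "
from h import *
f=[]
for i in range(4):
    d=load('wrist'); f.append(status.get_obs()['ft_force'])
print(np.round(f,2)); o=status.get_obs()
try: lid(d,o['position'][:2],o['position'][2]-.134+.11)
except Exception as e: print(e)
shift([.4781,-.0763,.295])
shift([.4611,-.1668,.295])"
```

```text
[[-0.54 -0.3  -4.39]
 [-0.    0.42 -3.85]
 [ 0.46  0.46 -3.64]
 [-0.21 -0.6  -3.67]]
lid [431.8 282.7] res 4.34 545
shift cm [-34.42  11.12  -0.13] tool y deg -10.47 tilt [-7.e-04 -6.e-04 -1.e+00] pos [0.4313 0.2824 0.2935] t 7.5 F [-0.21 -0.6  -3.67]
shift cm [-43.63  11.09  -0.12] tool y deg -10.47 tilt [-7.e-04 -6.e-04 -1.e+00] pos [0.4313 0.2824 0.2935] t 7.5 F [-0.21 -0.6  -3.67]
```

A weighs about 3.7–4.4 N, so it is the full one. I'll set it back where it stood and move on to B and C.

>>> {"fn": "move_arm", "kwargs": {
  "series": [
    [0,0,2,0,4],
    [0,0,4.5,0,4],
    [0,0,7.5,0,4],
    [0,0,10,0,4],
    [0,0,12.5,0,4],
    [0,0,14,0,4],
    [0,0,15,0,4],
    [0,0,15.5,0,4],
    [0,0,15.8,0,4],
    [0,0,16,0,4],
    [0,0,16,0,4],
    [0,0,16,0,5.9],
    [0,0,16,0,6.6],
    [0,0,16,0,8.54],
    [0,0,16,0,8.54],
    [0,0,16,0,8.54],
    [0,0,16,0,8.54],
    [0,0,14,0,8.54],
    [0,0,11,0,8.54],
    [0,0,8,0,8.54]
  ]
}}

```text
time: 9.5
position: [0.4311, 0.2822, 0.2144]
eef_rot: [2.415, 2.009, -0.003]
ft_force: [0.1, 0.1, -0.3]
grip_width: 0.0853
gripper_force: 0.0
```

>>> {"fn": "move_arm", "kwargs": {
  "series": [
    [0,0,-3,0,8.54],
    [0,0,-6,0,8.54],
    [0,0,-8,0,8.54],
    [0,0,-8,0,8.54],
    [0,0,-8,0,8.54],
    [0,0,-8,0,8.54]
  ]
}}

```text
time: 10.1
position: [0.4306, 0.2821, 0.2925]
eef_rot: [-2.414, -2.009, 0.005]
ft_force: [-1.3, -0.4, 0.3]
grip_width: 0.0857
gripper_force: 0.0
```

```bash
python3 -c "
from h import *
d=load('wrist')
try: lid(d,(.4693,.1291))
except Exception as e: print(e)
d=load('top')
lid(d,(.431,.2815))
shift([.4693,.1291,.135])"
```

```text
lid [470.9 134.5] res 0.86 197Traceback (most recent call last):
  File "<string>", line 7, in <module>
    lid(d,(.431,.2815))
    ~~~^^^^^^^^^^^^^^^^
  File "h.py", line 25, in lid
    cs,_=cv2.findContours(g,0,1); c=max(cs,key=cv2.contourArea).reshape(-1,2)
                                    ~~~^^^^^^^^^^^^^^^^^^^^^^^^
ValueError: max() iterable argument is empty
```

>>> {"fn": "move_arm", "kwargs": {
  "series": [
    [-2,1.5,0,0,8.54],
    [-4.5,3.5,0,0,8.54],
    [-6.4,5,0,0,8.54],
    [-6.4,5,0,0,8.54],
    [-6.4,5,0,0,8.54],
    [-6.4,5,0,0,8.54]
  ]
}}

```text
time: 10.8
position: [0.4681, 0.2118, 0.2933]
eef_rot: [-2.412, -2.011, 0.002]
ft_force: [0.1, 0.3, -0.0]
grip_width: 0.0855
gripper_force: 0.0
```

```bash
python3 -c "
from h import *
d=load('wrist')
b=lid(d,(.4693,.131)); 
shift([*b,.134])"
```

```text
lid [471.2 134.1] res 0.78 217
shift cm [-7.61  1.72 15.94] tool y deg -10.32 tilt [-1.4e-03  3.0e-04 -1.0e+00] pos [0.4681 0.2119 0.2934] t 10.85 F [-0.31  0.04 -0.51]
```

```bash
python3 -c "
from h import *
d=dict(np.load('/tmp/wrist.npz')); P=pts(d)
m=(np.hypot(P[...,0]-.471,P[...,1]-.132)<.05)&(P[...,2]>.1)&(P[...,2]<.12)
q=P[m]; print(cv2.minEnclosingCircle(q[:,:2].astype(np.float32)*1000),q.mean(0),m.sum())
for f in np.load('/tmp/scene.npz'),:
  P=pts(dict(f)); m=(np.hypot(P[...,0]-.471,P[...,1]-.132)<.05)&(P[...,2]>.1)&(P[...,2]<.12); print(P[m].mean(0), P[m].min(0),P[m].max(0))
v,u=np.where((np.hypot(pts(d)[...,0]-.471,pts(d)[...,1]-.132)<.05)&(pts(d)[...,2]>.1)); print(u.min(),u.max(),v.min(),v.max())
d=capture('scene'); P=pts(d); m=(np.hypot(P[...,0]-.471,P[...,1]-.132)<.05)&(P[...,2]>.1)&(P[...,2]<.12); print('now',P[m].mean(0), P[m].min(0),P[m].max(0))
"
```

```text
((471.1299743652344, 133.1524200439453), 31.70391845703125) [0.47144622 0.13593758 0.10837898] 5046
[0.46389715 0.12981834 0.1079376 ] [0.4329864  0.10110511 0.10011463] [0.49984757 0.16676564 0.11318705]
308 390 294 371
now [0.46341028 0.12983474 0.10777531] [0.43238129 0.09979323 0.1000255 ] [0.49623437 0.16649701 0.11415283]
```

>>> {"fn": "move_arm", "kwargs": {
  "series": [
    [-2.5,0.6,0,0,8.54],
    [-5.5,1.2,0,0,8.54],
    [-7.4,1.6,0.5,0,8.54],
    [-7.7,1.7,3,0,8.54],
    [-7.7,1.7,6,0,8.54],
    [-7.7,1.7,9,0,8.54],
    [-7.7,1.7,11.5,0,8.54],
    [-7.7,1.7,13.5,0,8.54],
    [-7.7,1.7,15,0,8.54],
    [-7.7,1.7,15.9,0,8.54],
    [-7.7,1.7,15.9,0,8.54],
    [-7.7,1.7,15.9,0,8.54],
    [-7.7,1.7,15.9,0,4],
    [-7.7,1.7,15.9,0,4],
    [-7.7,1.7,15.9,0,4],
    [-7.7,1.7,15.9,0,4],
    [-7.7,1.7,15.9,0,4],
    [-7.7,1.7,15.9,0,4],
    [-7.7,1.7,15.9,0,4]
  ]
}}

```text
time: 12.8
position: [0.4718, 0.1318, 0.136]
eef_rot: [-2.415, -2.01, -0.002]
ft_force: [-1.4, -0.3, 4.9]
grip_width: 0.0608
gripper_force: 63.8
```

>>> {"fn": "move_arm", "kwargs": {
  "series": [
    [0,0,-1,0,4],
    [0,0,-3,0,4],
    [0,0,-5.5,0,4],
    [0,0,-8,0,4],
    [0,0,-10.5,0,4],
    [0,0,-12.5,0,4],
    [0,0,-13.5,0,4],
    [0,0,-13.5,0,4],
    [0,0,-13.5,0,4],
    [0,0,-13.5,0,4],
    [0,0,-13.5,0,4]
  ]
}}

```text
time: 13.9
position: [0.4711, 0.1315, 0.2689]
eef_rot: [-2.414, -2.009, 0.004]
ft_force: [0.4, 0.1, -2.0]
grip_width: 0.0611
gripper_force: 65.3
```

```bash
python3 -c "
from h import *
f=[]
for i in range(4):
    d=load('wrist'); f.append(status.get_obs()['ft_force'])
print(np.round(f,2)); o=status.get_obs()
cv2.imwrite('pics/w3.png',d['image'])
shift([.4781,-.0763,.268])
shift([.4611,-.1668,.268])"
```

```text
[[ 0.1  -0.96 -2.07]
 [-0.87  0.22 -0.54]
 [-0.39  0.72 -1.82]
 [ 0.1   0.29 -2.24]]
shift cm [-20.32   4.43   0.16] tool y deg -10.47 tilt [-9.e-04 -5.e-04 -1.e+00] pos [0.4715 0.1315 0.2695] t 14.1 F [ 0.1   0.29 -2.24]
shift cm [-29.53   4.4    0.16] tool y deg -10.47 tilt [-9.e-04 -5.e-04 -1.e+00] pos [0.4715 0.1315 0.2695] t 14.1 F [ 0.1   0.29 -2.24]
```

View pics/w3.png

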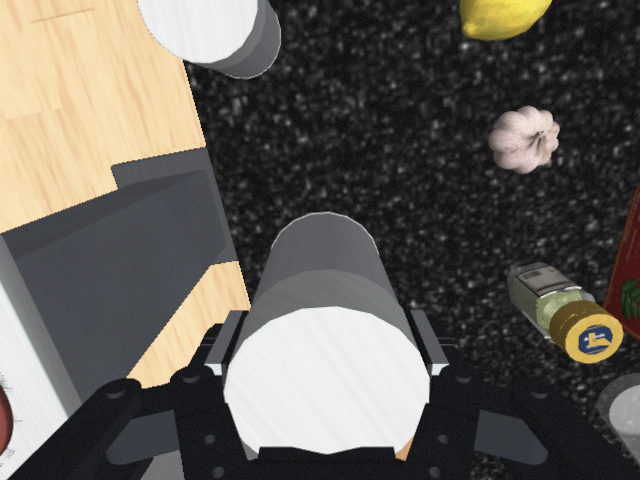

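```bash
python3 -c "
from h import *
d=dict(np.load('/tmp/wrist.npz')); hs=cv2.cvtColor(d['image'],cv2.COLOR_BGR2HSV)
g=((hs[...,1]<40)&(hs[...,2]>215)).astype(np.uint8); g[:290]=0
cs,_=cv2.findContours(g,0,1); c=max(cs,key=cv2.contourArea).reshape(-1,2); c=c[(c[:,1]<440)]
for z in (.2435,.2455):
  q=ray(d,c,z)[:,:2]*1000
  r=least_squares(lambda p:np.hypot(*(q-p).T)-31,[471,132],loss='soft_l1'); print(r.x,np.abs(r.fun).mean(),len(q))
"
```

```text
[472.39521334 132.72814929] 0.5720817671824774 366
[472.60218168 133.64618417] 0.8797707072849742 366
```

>>> {"fn": "move_arm", "kwargs": {
  "series": [
    [-1.5,0.3,0,0,4],
    [-4,0.9,0,0,4],
    [-7,1.5,0,0,4],
    [-10,2.2,0,0,4],
    [-13,2.8,0,0,4],
    [-16,3.4,0,0,4],
    [-18.5,4,0,0,4],
    [-20,4.3,0,0,4],
    [-20.5,4.4,0,0,4],
    [-20.5,4.4,0,0,4],
    [-20.5,4.4,0,0,4],
    [-20.5,4.4,2,0,4],
    [-20.5,4.4,4.5,0,4],
    [-20.5,4.4,6.5,0,4],
    [-20.5,4.4,8,0,4],
    [-20.5,4.4,8.5,0,4],
    [-20.5,4.4,8.5,0,4],
    [-20.5,4.4,8.5,0,4]
  ]
}}

```text
time: 15.9
position: [0.4782, -0.0776, 0.1855]
eef_rot: [2.413, 2.01, 0.002]
ft_force: [0.3, -0.1, -0.8]
grip_width: 0.0612
gripper_force: 65.3
```

```bash
python3 -c "
from h import *
shift([.4781-.0009,-.0763-.0016,.147])"
```

```text
shift cm [-0.05 -0.1   3.85] tool y deg -10.41 tilt [ 0.0013 -0.     -1.    ] pos [ 0.4782 -0.0776  0.1855] t 15.9 F [ 0.35 -0.1  -0.78]
```

>>> {"fn": "move_arm", "kwargs": {
  "series": [
    [0,-0.1,0.6,0,4],
    [0,-0.1,1.4,0,4],
    [0,-0.1,2.2,0,4],
    [0,-0.1,2.8,0,4],
    [0,-0.1,3.3,0,4],
    [0,-0.1,3.6,0,4],
    [0,-0.1,3.8,0,4],
    [0,-0.1,3.8,0,4],
    [0,-0.1,3.8,0,4]
  ]
}}

```text
time: 16.8
position: [0.4764, -0.0779, 0.1481]
eef_rot: [-2.415, -2.009, -0.001]
ft_force: [-2.6, 0.8, 8.4]
grip_width: 0.061
gripper_force: 66.0
```

>>> {"fn": "move_arm", "kwargs": {
  "series": [
    [0,0,0,0,5.9],
    [0,0,0,0,6.4],
    [0,0,0,0,7.2],
    [0,0,0,0,8.54],
    [0,0,0,0,8.54],
    [0,0,0,0,8.54],
    [0,0,-1,0,8.54],
    [0,0,-3,0,8.54],
    [0,0,-6,0,8.54],
    [0,0,-9,0,8.54],
    [0,0,-12,0,8.54],
    [0,0,-14.5,0,8.54],
    [-1.5,-0.5,-15.5,0,8.54],
    [-4,-1.5,-15.5,0,8.54],
    [-7,-2.5,-15.5,0,8.54],
    [-10,-3,-15.5,0,8.54],
    [-12,-3,-15.5,0,8.54],
    [-13,-3,-15.5,0,8.54],
    [-13,-3,-15.5,0,8.54],
    [-13,-3,-15.5,0,8.54]
  ]
}}

```text
time: 18.8
position: [0.4235, -0.1994, 0.3016]
eef_rot: [-2.413, -2.009, -0.0]
ft_force: [0.4, 0.4, -0.3]
grip_width: 0.0857
gripper_force: 0.0
```

```bash
python3 -c "
from h import *
o=status.get_obs(); print(o['position'],o['time'])
d=load('wrist'); cv2.imwrite('pics/w4.png',d['image'])
lid(d,(.4781,-.0763),.122)
c=lid(d,(.440,-.3074)); shift([*c,.134])"
```

```text
[ 0.4234932  -0.19941431  0.30157356] 18.8
lid [475.5 -77.9] res 4.2 308
lid [ 440.  -306.9] res 0.83 204
shift cm [-10.34   3.55  16.74] tool y deg -10.36 tilt [-7.0e-04  1.1e-03 -1.0e+00] pos [ 0.4238 -0.199   0.3016] t 18.85 F [-0.26  0.14 -0.4 ]
```

View pics/w4.png

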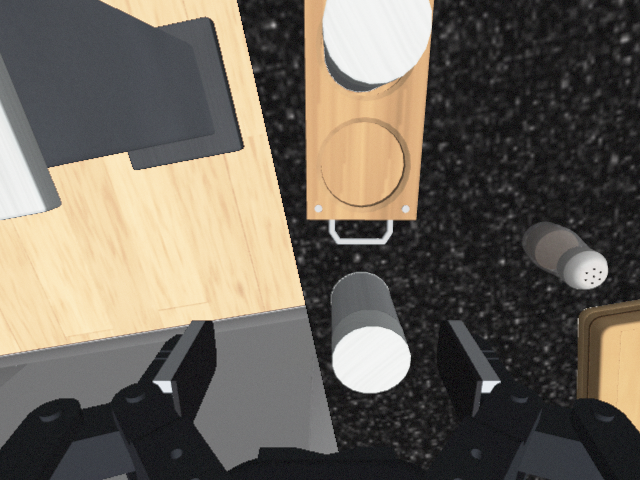

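B stands in the +y well (377,32); well_2 at (363,163) is free and C is at (371,358). Grasp C.

>>> {"fn": "move_arm", "kwargs": {
  "series": [
    [-2.5,0.9,0,0,8.54],
    [-5.5,1.8,0,0,8.54],
    [-8.5,2.9,0,0,8.54],
    [-10.2,3.5,1,0,8.54],
    [-10.3,3.5,4,0,8.54],
    [-10.3,3.5,7,0,8.54],
    [-10.3,3.5,10,0,8.54],
    [-10.3,3.5,12.5,0,8.54],
    [-10.3,3.5,14.5,0,8.54],
    [-10.3,3.5,16,0,8.54],
    [-10.3,3.5,16.7,0,8.54],
    [-10.3,3.5,16.7,0,8.54],
    [-10.3,3.5,16.7,0,8.54],
    [-10.3,3.5,16.7,0,4],
    [-10.3,3.5,16.7,0,4],
    [-10.3,3.5,16.7,0,4],
    [-10.3,3.5,16.7,0,4],
    [-10.3,3.5,16.7,0,4],
    [-10.3,3.5,16.7,0,4],
    [-10.3,3.5,16.7,0,4]
  ]
}}

```text
time: 20.85
position: [0.4395, -0.3082, 0.136]
eef_rot: [2.414, 2.008, 0.001]
ft_force: [-1.1, 0.5, 6.5]
grip_width: 0.0605
gripper_force: 65.3
```

>>> {"fn": "move_arm", "kwargs": {
  "series": [
    [0,0,0,0,4],
    [0,0,-1,0,4],
    [0,0,-3,0,4],
    [0,0,-5.5,0,4],
    [0,0,-8,0,4],
    [0,0,-10.5,0,4],
    [0,0,-12.5,0,4],
    [0,0,-13.5,0,4],
    [0,0,-13.5,0,4],
    [0,0,-13.5,0,4],
    [0,0,-13.5,0,4],
    [0,0,-13.5,0,4]
  ]
}}

```text
time: 22.05
position: [0.4389, -0.3075, 0.2688]
eef_rot: [-2.413, -2.008, 0.001]
ft_force: [-0.0, -0.1, -0.8]
grip_width: 0.0602
gripper_force: 65.1
```

```bash
python3 -c "
from h import *
f=[]
for i in range(3):
    d=load('wrist'); f.append(status.get_obs()['ft_force'])
print(np.round(f,2)); o=status.get_obs()
hs=cv2.cvtColor(d['image'],cv2.COLOR_BGR2HSV)
g=((hs[...,1]<40)&(hs[...,2]>215)).astype(np.uint8); g[:290]=0
cs,_=cv2.findContours(g,0,1); c=max(cs,key=cv2.contourArea).reshape(-1,2); c=c[(c[:,1]<440)]
q=ray(d,c,o['position'][2]-.1355+.11)[:,:2]*1000
r=least_squares(lambda p:np.hypot(*(q-p).T)-31,[440,-307],loss='soft_l1'); print(r.x,np.abs(r.fun).mean(),len(q))
off=r.x/1000-o['position'][:2]; print(off)
shift([*(np.array([.4611,-.1668])-off),.185])"
```

```text
[[-0.55 -0.55 -1.15]
 [ 0.35  0.15 -1.22]
 [-0.08 -0.46 -1.2 ]]
[ 439.68393778 -307.15011231] 0.7321195364070767 361
[0.00060835 0.00060643]
shift cm [14.19 -0.44  8.44] tool y deg -10.48 tilt [-1.1e-03  5.0e-04 -1.0e+00] pos [ 0.4391 -0.3078  0.2693] t 22.2 F [-0.08 -0.46 -1.2 ]
```

C is light too. Next, well_2.

>>> {"fn": "move_arm", "kwargs": {
  "series": [
    [1.5,0,0,0,4],
    [4,-0.1,0,0,4],
    [7,-0.2,0,0,4],
    [10,-0.3,0,0,4],
    [12.5,-0.4,0,0,4],
    [13.8,-0.4,0,0,4],
    [14.2,-0.4,0,0,4],
    [14.2,-0.4,0,0,4],
    [14.2,-0.4,0,0,4],
    [14.2,-0.4,2,0,4],
    [14.2,-0.4,4.5,0,4],
    [14.2,-0.4,6.5,0,4],
    [14.2,-0.4,8,0,4],
    [14.2,-0.4,8.5,0,4],
    [14.2,-0.4,8.5,0,4],
    [14.2,-0.4,8.5,0,4]
  ]
}}

```text
time: 23.8
position: [0.4614, -0.1684, 0.1855]
eef_rot: [2.415, 2.007, 0.001]
ft_force: [0.2, -0.2, -0.7]
grip_width: 0.0604
gripper_force: 65.2
```

```bash
python3 -c "
from h import *
shift([.4611-.0006,-.1668-.0006,.1475])"
```

```text
shift cm [ 0.08 -0.12  3.8 ] tool y deg -10.53 tilt [ 1.2e-03 -9.0e-04 -1.0e+00] pos [ 0.4614 -0.1684  0.1855] t 23.8 F [ 0.19 -0.16 -0.7 ]
```

>>> {"fn": "move_arm", "kwargs": {
  "series": [
    [0.1,-0.1,0.6,0,4],
    [0.1,-0.1,1.4,0,4],
    [0.1,-0.1,2.2,0,4],
    [0.1,-0.1,2.8,0,4],
    [0.1,-0.1,3.3,0,4],
    [0.1,-0.1,3.6,0,4],
    [0.1,-0.1,3.8,0,4],
    [0.1,-0.1,3.8,0,4],
    [0.1,-0.1,3.8,0,4]
  ]
}}

```text
time: 24.7
position: [0.46, -0.1663, 0.148]
eef_rot: [-2.415, -2.009, -0.001]
ft_force: [-3.0, 0.6, 8.8]
grip_width: 0.0603
gripper_force: 66.0
```

>>> {"fn": "move_arm", "kwargs": {
  "series": [
    [0,0,0,0,5.9],
    [0,0,0,0,6.4],
    [0,0,0,0,7.2],
    [0,0,0,0,8.54],
    [0,0,0,0,8.54],
    [0,0,0,0,8.54],
    [0,0,-1,0,8.54],
    [0,0,-3,0,8.54],
    [0,0,-6,0,8.54],
    [0,0,-9,0,8.54],
    [0,0,-12,0,8.54],
    [0,0,-14.5,0,8.54],
    [1.5,0,-15.5,0,8.54],
    [4,0,-15.5,0,8.54],
    [6,0,-15.5,0,8.54],
    [7,0,-15.5,0,8.54],
    [7,0,-15.5,0,8.54],
    [7,0,-15.5,0,8.54]
  ]
}}

```text
time: 26.5
position: [0.4728, -0.0983, 0.3021]
eef_rot: [2.415, 2.008, -0.001]
ft_force: [0.7, -0.4, -0.6]
grip_width: 0.0853
gripper_force: 0.0
```

```bash
python3 -c "
from h import *
d=load('wrist'); cv2.imwrite('pics/w5.png',d['image'])
lid(d,(.4781,-.0763),.122); lid(d,(.4611,-.1668),.122)
P=pts(d)
for xy in((.4781,-.0763),(.4611,-.1668)):
    m=(np.hypot(P[...,0]-xy[0],P[...,1]-xy[1])<.028)&(P[...,2]>.09); q=P[m]; A=np.c_[q[:,:2]-xy,np.ones(len(q))]; print('lid plane slope,z',np.linalg.lstsq(A,q[:,2],rcond=None)[0].round(4))
shift([.4315,.361,.3])"
```

```text
lid [475.8 -76.5] res 0.56 261
lid [ 460.5 -165.4] res 0.73 221
lid plane slope,z [-0.6494 -4.1476  0.206 ]
lid plane slope,z [ 3.100e-03 -1.000e-04  1.206e-01]
shift cm [ 44.44 -12.49   0.16] tool y deg -10.58 tilt [-1.0e-04 -1.1e-03 -1.0e+00] pos [ 0.4727 -0.0988  0.3021] t 26.55 F [-0.11  0.04 -0.25]
```

View pics/w5.png

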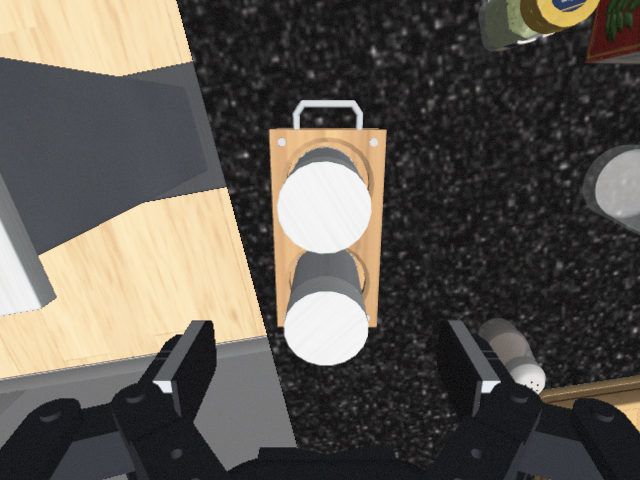

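Both tins stand in the wells, with lid centres within 2.5 mm of the well centres. Back to A.

```bash
python3 -c "
from h import *
d=dict(np.load('/tmp/wrist.npz')); P=pts(d); xy=(.4758,-.0765)
m=(np.hypot(P[...,0]-xy[0],P[...,1]-xy[1])<.028)&(np.abs(P[...,2]-.12)<.015); q=P[m]; A=np.c_[q[:,:2]-xy,np.ones(len(q))]; print(np.linalg.lstsq(A,q[:,2],rcond=None)[0].round(4))"
```

```text
[-0.0002  0.0016  0.1207]
```

>>> {"fn": "move_arm", "kwargs": {
  "series": [
    [2,-0.5,0,0,8.54],
    [6,-1.7,0,0,8.54],
    [10,-2.8,0,0,8.54],
    [14,-3.9,0,0,8.54],
    [18,-5.1,0,0,8.54],
    [22,-6.2,0,0,8.54],
    [26,-7.3,0,0,8.54],
    [30,-8.4,0,0,8.54],
    [34,-9.6,0,0,8.54],
    [38,-10.7,0,0,8.54],
    [42,-11.8,0,0,8.54],
    [44.4,-12.5,0,0,8.54],
    [44.4,-12.5,0,0,8.54],
    [44.4,-12.5,0,0,8.54],
    [44.4,-12.5,0,0,8.54]
  ]
}}

```text
time: 28.05
position: [0.4319, 0.3594, 0.302]
eef_rot: [2.418, 2.004, -0.001]
ft_force: [-0.2, -0.0, 0.1]
grip_width: 0.0854
gripper_force: 0.0
```

```bash
python3 -c "
from h import *
d=load('wrist'); a=lid(d,(.4315,.281)); shift([*a,.134])"
```

```text
lid [431.7 281.3] res 0.74 211
shift cm [-7.67  1.43 16.82] tool y deg -10.7 tilt [ 3.0e-04 -1.2e-03 -1.0e+00] pos [0.4319 0.3595 0.3021] t 28.1 F [-0.16  0.05  0.79]
```

>>> {"fn": "move_arm", "kwargs": {
  "series": [
    [-2.5,0.4,0,0,8.54],
    [-5,0.9,0,0,8.54],
    [-7.2,1.3,1,0,8.54],
    [-7.7,1.4,4,0,8.54],
    [-7.7,1.4,7,0,8.54],
    [-7.7,1.4,10,0,8.54],
    [-7.7,1.4,12.5,0,8.54],
    [-7.7,1.4,14.5,0,8.54],
    [-7.7,1.4,16,0,8.54],
    [-7.7,1.4,16.8,0,8.54],
    [-7.7,1.4,16.8,0,8.54],
    [-7.7,1.4,16.8,0,8.54],
    [-7.7,1.4,16.8,0,4],
    [-7.7,1.4,16.8,0,4],
    [-7.7,1.4,16.8,0,4],
    [-7.7,1.4,16.8,0,4],
    [-7.7,1.4,16.8,0,4],
    [-7.7,1.4,16.8,0,4],
    [-7.7,1.4,16.8,0,4],
    [-7.7,1.4,16.8,0,4]
  ]
}}

```text
time: 30.1
position: [0.4312, 0.2838, 0.1352]
eef_rot: [2.415, 2.009, 0.003]
ft_force: [0.2, -0.5, 5.4]
grip_width: 0.0606
gripper_force: 64.6
```

>>> {"fn": "move_arm", "kwargs": {
  "series": [
    [0,0,-1,0,4],
    [0,0,-3,0,4],
    [0,0,-5.5,0,4],
    [0,0,-8,0,4],
    [0,0,-10.5,0,4],
    [0,0,-13,0,4],
    [0,0,-15,0,4],
    [0,0,-16,0,4],
    [0,0,-16.5,0,4],
    [0,0,-16.5,0,4],
    [0,0,-16.5,0,4],
    [0,0,-16.5,0,4],
    [0,0,-16.5,0,4],
    [0,0,-16.5,0,4],
    [0,0,-16.5,0,4]
  ]
}}

```text
time: 31.6
position: [0.4306, 0.2836, 0.2986]
eef_rot: [2.415, 2.009, -0.001]
ft_force: [0.4, -0.3, -3.4]
grip_width: 0.0605
gripper_force: 66.2
```

```bash
python3 -c "
from h import *
f=[]
for i in range(6): d=capture('scene'); f.append(status.get_obs()['ft_force'][2])
cv2.imwrite('pics/end.png',d['image'][180:440,180:500]); print(np.mean(f)); o=status.get_obs(); print(o['position'],o['grip_width'],o['gripper_force'],np.abs(o['joint_vel']).max())"
```

```text
-3.5908915120782186
[0.43056884 0.28364888 0.29893281] 0.060839106688597995 66.2345758639276 0.0025114594951650875
```

View pics/end.png

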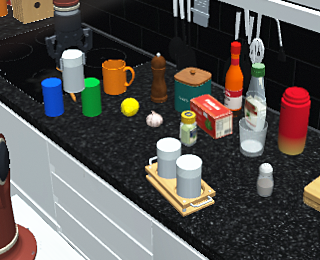

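The final view shows A held up at (73,72) and both light tins upright in the caddy at (168,155) and (189,178). The bystanders haven't moved.

```bash
python3 -c "
from h import *
print(ticket.sign_off())"
```

```text
the job is handed in; nothing more can be done
None
```

The job is handed in: tin_a (about 3.6 N) is the full one and is held still and upright with its foot about 16 cm up, while tin_b and tin_c, both light, stand upright and fully down in the caddy's wells.

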